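# Press the edge strips of a drawer front home against a steel angle

### The job

The small wooden drawer front has a white clip-on plastic strip on each of its four edges, and two of them, on neighbouring edges, still stand off, more at one end than the other. Holding the front by its bar handle and never by the strips, press each of the two fully home and even along its whole length against the upright face of the steel angle, turning the front between the two presses; press firmly and steadily until it stops giving, but do not ram the angle. Leave the front lying flat on the table with the handle up, and leave the other things where they are.

Things in the scene. Friction and masses are not known exactly. Their poses are not given: they have to be found in the camera images.
- handle (a point): Centre of the steel bar handle on the loose wooden drawer front (0.2 to 0.5 kg, face and handle up, flat on the table). Bar along y: 112 mm long, 10 mm wide (x), 12 mm high, centre 43 mm above the front's underside and mid-way on its face, on two 9 mm posts 48 mm either side; 20 mm free under the bar. z up. Strips at -x (long) and -y (short) are home; those at +x and +y stand off.
- long_strip: White U-shaped strip on the front's +x long edge, 172 mm long, 19 high. Origin: middle of its outer face; axes as the handle's when home, x outwards. Home = 60 mm from the handle's centre along handle x; starts 7 to 11 mm further out and up to 0.03 rad crooked. Slides in with 10 N at its middle; pushed at one end that end goes first; stays where left; bottoms hard on the board.
- short_strip: The same kind of strip on the front's +y short edge, 112 mm long. Origin: middle of its outer face, half-way up; axes as the handle's when home, y outwards. Home = 90 mm from the handle's centre along handle y; starts 7 to 11 mm further out and up to 0.03 rad crooked; moves with 10 N as the long one does.
- set_strips: The two strips already home, on the front's -x long edge and -y short edge, fixed to it. Origin: middle of the front, 9.5 mm above its underside; axes as the handle's. With all four strips home the front measures 120 mm (x) by 180 mm (y) by 19 mm high.
- magnets: Two grey magnet blocks (28 x 34 mm, 46 mm high with black knobs, 120 mm apart) standing on the foot of the fixed steel angle. Origin: at table height midway between them, x towards the angle's back, y from block to block. Set by eye: the angle's upright face (200 mm long, 40 high) lies 28 to 44 mm before them (at -x, nearer the robot), up to 0.04 rad askew to y: feel for it. Holds up to 60 N.
- level: Chrome torpedo level lying on its side, 200 x 40 x 20 mm; origin under its centre. Bystander.
- jar: Glass jar with a metal twist cap, 72 mm across, 115 mm high; origin under its centre. Bystander.
- runner_a: White plastic drawer runner, 300 x 32 x 12 mm, lying along its x; origin under its centre. Bystander.
- runner_b: The second drawer runner, the same. Bystander.
There are look-alikes about, which are no part of the job. Of the things like the part that bears handle, leave any that is black; of the rest the larger one is meant.

How it is judged:
By the outcome, as a careful person would: the job done as asked, in the order asked, and still so for the second after the job is handed in, with the robot touching nothing.
It also fails if it takes over 61 s, if anything falls off the work surface, if the arm or the gripper's body presses on something with over 40 N, if the wrist force passes 120 N, or if a joint passes its speed limit or range.

### The arm

A 7-joint arm with a two-finger parallel gripper is mounted at the origin on the work surface. World frame = base frame: x ahead of the robot, y to its left, z up, the work surface at z = 0. Lengths are in m, angles in rad, forces in N, time in s.
With the tool pointing down it reaches from about 0.425 to 0.95 m from the base axis. Payload 4.7 kg.
Tool frame: the origin (TCP) lies between the finger pads; the fingertips stand 8 mm ahead of it and the grasp point (between the pads) lies 11 mm behind it; x points along the fingers, y is the direction in which the jaws open and shut, and the axes are right-handed (so a half turn about x gives the same grasp; the last joint's range is limited). The gripper opens to 87 mm and grips with 3 to 60 N. Pads are 19 mm wide; open, the fingers measure 117 mm over their backs; the gripper's body (75 mm by 190 mm) begins 51 mm behind the grasp point.
Start: joints at [-1.146, 0.469, -0.049, 1.532, 0.024, 1.141, -0.082], TCP at [0.296, 0.607, 0.231] pointing down, gripper open.
Joint ranges: [-2.59, 2.59], [-0.33, 1.99], [-1.39, 1.29], [0.1, 2.45], [-1.04, 4.18], [0.21, 1.99], [-2.66, 2.66]. Speed limits (rad/s): [2.57, 2.57, 3.14, 3.14, 3.14, 3.14, 3.14].

### API

Orientations are given as [roll, pitch, yaw] about the fixed x, y, z axes, in that order (R = Rz(yaw) Ry(pitch) Rx(roll)).
In Python, from cell import ctrl, viewer, order, look_for, cut_out gives the robot as it stands.
- The arm moves only by the tool move_arm, never from a script. Its argument "steps" is a list of rows, each an object with "translation": the shift along the world's x, y, z in m, a list of three; "delta_rot": the turn, a rotation vector about the world's x, y, z in rad, a list of three. A call has exactly 8 rows; each row shifts and turns the commanded pose from where the row before left it; what a row does not reach is not made up. A row lasts 1/10 s, in which the tool goes at most 50 mm and 8.59 degrees, less where a joint would pass 70% of its speed; a pose out of reach is approached as far as the arm can. A call is refused whole if a number of a shift passes 0.05 or a number of a turn 0.15, either way. A call with a gripper value outside its range is refused whole. "claw" is the closure in counts, from 0 (fully open) to 255 (shut), set as the call begins (left out, the last holds). The fingers move at their own pace and stop on an object; "force" is the grip in N (left out, the last holds). Time passes only in rows, so rows that do not move let the fingers close, or fill a call up. It gives the time, the measured TCP pose, the force and the opening at its end, in the units of the state.
- ctrl.read_state(): the state, without advancing time (a new reading comes with each control period).
- viewer.read_camera(name): name is "scene" or "side" or "wrist"; returns a dict with "pixels" (420x560x3 uint8, red, green, blue), "range_z" (420x560 float32, m along the optical axis (not along the pixel's ray), 0 where there is no reading), "fx", "fy", "cx", "cy" (pixels), "R" (3x3) and "t" (3): a world point X has camera coordinates R X + t. Camera axes: x right, y down, z forward; pixel columns grow to the right and rows downward; lengths in m; the calibration is good to about 2 mm. A picture is of the moment at which its call begins.
- order.finish_job(): hands the job in, once; it reports no verdict.
Trained networks look in a picture, given as the dict that the camera call returned (one of the last four; its "shot" number tells which), for a name from the list of things; names that differ only in an ending like _2 or _b are one class to them, and where a whole thing is asked for, a point or a joint stands for the part that bears it (a point fixed in the world has none). Each returns a list of dicts, best first, with "p" (0 to 1); they miss things now and then, are a little off and sometimes report something else, mostly with a low value. They report only what shows in the picture. A call takes as long as a camera call. They do not tell look-alikes from the thing itself.
- look_for(picture, thing): "pixel" ([row, column] in pixels, amid what is visible of it).
- cut_out(picture, thing): "pixels" (420x560 bool, what is visible of it) and "pixel" ([row, column] in pixels, amid what is visible of it).
The state is a dict: "t": time; "joints": joint angles; "joint_velocities": joint speeds; "joint_torque": joint torques, N m; "tool_pos": TCP position; "eef_rot": TCP orientation; "ft_force": force on the tool from outside, world axes, zero at the start; "ft_torque": the same for the moment, N m; "opening": finger opening in m.
Only numpy, scipy, OpenCV 4.12 (cv2) and the standard library are available. Lean on these libraries where they do the work, as an engineer would, in place of code of your own. Each camera call takes 0.05 s, during which the arm holds its last target. There are 200 camera calls.

## Working session

There is one attempt and no reset: what is moved stays moved. The work goes in short steps, Python scripts to look and compute and a tool call to move; the robot and the scene stay as the last step left them, time stands still between calls to the robot, and variables do not carry over. Pictures are saved under pics/ and viewed, about 8 in all and at most 12, crops included, and the job is handed in when it is done.

Besides the shell and the picture viewer there is one more tool, called after "Request:" as name([rows], argument=value, ...), one row to a line, values as JSON. move_arm: Moves the arm, as the interface text tells. Its arguments: {"type":"object","properties":{"steps":{"type":"array","items":{"type":"object","properties":{"translation":{"type":"array","items":{"type":"number"}},"delta_rot":{"type":"array","items":{"type":"number"}}}}},"claw":{"type":"number"},"force":{"type":"number"}},"required":["steps"]}

```bash
mkdir -p pics; ls
cat > h.py <<'E'
import numpy as np, cv2
from cell import ctrl, viewer, order, look_for, cut_out
def save(c,name): cv2.imwrite('pics/'+name, cv2.cvtColor(c['pixels'],cv2.COLOR_RGB2BGR))
def world(c,mask=None):
    z=c['range_z']; v,u=np.mgrid[0:z.shape[0],0:z.shape[1]]
    P=np.stack([(u-c['cx'])/c['fx']*z,(v-c['cy'])/c['fy']*z,z],-1)
    W=(P-c['t'])@c['R']; W[z<=0]=np.nan
    return W
def proj(c,X):
    p=c['R']@np.asarray(X)+c['t']; return c['fy']*p[1]/p[2]+c['cy'], c['fx']*p[0]/p[2]+c['cx']
E
python3 - <<'E'
from h import *
s=ctrl.read_state(); print(s['t'],s['tool_pos'],s['eef_rot'],s['opening'])
ims=[]
for n in ['scene','side']:
    c=viewer.read_camera(n); ims.append(c['pixels']); W=world(c); save(c,n+'0.png')
    for t in ['handle','long_strip','short_strip','set_strips','magnets','level','jar','runner_a']:
        for d in cut_out(c,t)[:4]:
            m=d['pixels']; w=W[m]; w=w[~np.isnan(w[:,0])]
            print(n,t,round(d['p'],2),np.round(d['pixel']),m.sum(),np.round(np.median(w,0),3) if len(w) else None, np.round(np.percentile(w,[3,97],axis=0),3).tolist() if len(w) else None)
E
```

```text
pics
0.0 [0.29563097 0.60615994 0.22948205] [-1.52469682  1.5688223  -1.978426  ] 0.087173544094527
scene handle 0.73 [174. 316.] 2025 [0.469 0.23  0.018] [[0.403, 0.146, 0.006], [0.529, 0.327, 0.049]]
scene handle 0.62 [138. 269.] 923 [0.259 0.233 0.013] [[0.207, 0.172, 0.0], [0.304, 0.305, 0.036]]
scene handle 0.58 [133. 412.] 647 [0.603 0.588 0.012] [[0.551, 0.539, 0.002], [0.649, 0.644, 0.035]]
scene long_strip 0.69 [177. 330.] 299 [0.522 0.238 0.018] [[0.508, 0.169, 0.003], [0.535, 0.316, 0.024]]
scene long_strip 0.56 [136. 254.] 63 [0.219 0.22  0.014] [[0.204, 0.184, 0.011], [0.23, 0.27, 0.019]]
scene long_strip 0.42 [127. 395.] 1 [0.558 0.563 0.017] [[0.558, 0.563, 0.017], [0.558, 0.563, 0.017]]
scene short_strip 0.66 [151. 263.] 117 [0.271 0.18  0.013] [[0.234, 0.168, -0.0], [0.306, 0.191, 0.018]]
scene short_strip 0.51 [150. 329.] 126 [0.447 0.325 0.019] [[0.402, 0.313, 0.015], [0.499, 0.335, 0.023]]
scene set_strips 0.9 [180. 299.] 470 [0.432 0.161 0.019] [[0.401, 0.143, 0.005], [0.521, 0.287, 0.023]]
scene set_strips 0.76 [137. 279.] 196 [0.285 0.268 0.014] [[0.212, 0.2, 0
[... 1596 characters left out ...]
. 206.] 118 [0.281 0.285 0.014] [[0.21, 0.207, 0.009], [0.303, 0.311, 0.02]]
side magnets 0.56 [262. 331.] 166 [ 0.651 -0.167  0.031] [[0.637, -0.192, 0.009], [0.669, -0.048, 0.047]]
side level 0.76 [186. 311.] 455 [0.705 0.212 0.019] [[0.617, 0.197, 0.005], [0.801, 0.239, 0.026]]
side jar 0.82 [144. 280.] 463 [0.624 0.389 0.083] [[0.596, 0.375, 0.01], [0.658, 0.433, 0.118]]
side runner_a 0.85 [367. 354.] 1291 [ 0.569 -0.529  0.006] [[0.426, -0.551, -0.001], [0.708, -0.508, 0.016]]
side runner_a 0.72 [343. 336.] 1203 [ 0.566 -0.436  0.006] [[0.427, -0.46, -0.001], [0.709, -0.414, 0.016]]
side runner_a 0.35 [261. 331.] 168 [ 0.651 -0.169  0.031] [[0.637, -0.192, 0.009], [0.669, -0.05, 0.047]]
```

Run:
```python
import cv2
a=cv2.imread('pics/scene0.png')
cv2.imwrite('pics/scene0b.png',cv2.resize(a[90:390,130:530],None,fx=2,fy=2,interpolation=cv2.INTER_CUBIC))
```

```text
(no output)
```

View pics/scene0b.png

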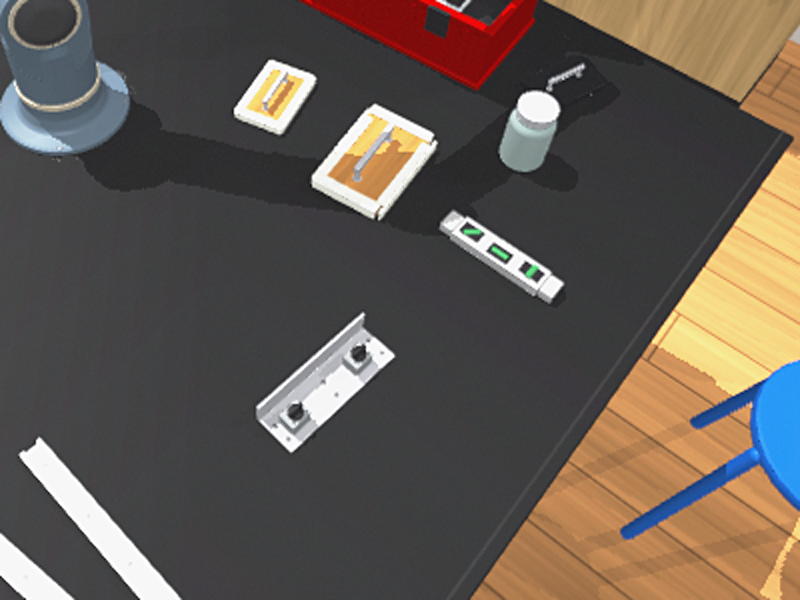

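Three candidates at scene pixels (row, col): wood front (174,316), smaller wood front (138,269), black front (133,412). The job means the one at (174,316), since it isn't black and is the larger of the wooden two. The magnets/angle are at about (274,301). Next I confirm with an enlarged crop and measure.

Run:
```python
from h import *
from scipy.spatial.transform import Rotation as Ro
s=ctrl.read_state(); R=Ro.from_euler('xyz',s['eef_rot']).as_matrix(); print('tool axes cols\n',R.round(3), s['joints'])
for n in ['scene','side']:
    c=viewer.read_camera(n); W=world(c); 
    if n=='scene':
        p=cv2.cvtColor(c['pixels'],cv2.COLOR_RGB2BGR); cv2.imwrite('pics/crop1.png',np.hstack([cv2.resize(p[135:215,275:365],(396,352),interpolation=2),cv2.resize(p[235:325,250:340],(352,352),interpolation=2)]))
    d=cut_out(c,'handle')[0]; m=d['pixels']
    w=W[cv2.dilate(m.astype(np.uint8),np.ones((3,3)))>0]; b=w[w[:,2]>0.04]
    o=b.mean(0); u=np.linalg.svd(b[:,:2]-o[:2])[2][0]; u*=np.sign(u[1]); q=(b[:,:2]-o[:2])@u
    print(n,'bar',len(b),o.round(4),'mid',(o[:2]+u*(q.max()+q.min())/2).round(4),'len',np.ptp(q).round(3),'yaw',np.arctan2(-u[0],u[1]).round(4))
    r=cv2.minAreaRect(w[(w[:,2]>.012)&(w[:,2]<.027)][:,:2].astype(np.float32)); print('rect',r)
    # angle
    roi=(W[...,0]>.55)&(W[...,0]<.72)&(W[...,1]>-.28)&(W[...,1]<.05)&(W[...,2]>.012)
    A=W[roi]; 
    f=A[(A[:,0]<.637)]; print('angle pts',len(f))
    top=f[f[:,2]>.03]; k=np.polyfit(top[:,1],top[:,0],1); print('top fit',k, 'at y=-.115',np.polyval(k,-.115), 'y',top[:,1].min(),top[:,1].max(),'zmax',top[:,2].max(), 'res',np.std(top[:,0]-np.polyval(k,top[:,1])))
    for z0 in np.arange(.012,.045,.006):
        g=f[(f[:,2]>=z0)&(f[:,2]<z0+.006)]; print(round(z0,3),len(g), np.percentile(g[:,0]-k[0]*(g[:,1]+.115),[5,50,95]).round(4) if len(g) else '')
    mm=A[(A[:,2]>.026)&(A[:,0]>.637)]; print('mag',mm[:,:2].min(0),mm[:,:2].max(0))
```

```text
tool axes cols
 [[ 0.     0.438  0.899]
 [ 0.     0.899 -0.438]
 [-1.     0.    -0.   ]] [-1.14589726  0.4685681  -0.04861736  1.53248579  0.02410414  1.14098256
 -0.08231239]
scene bar 118 [0.4629 0.2325 0.0482] mid [0.4626 0.2348] len 0.114 yaw 0.122
rect ((0.4638412594795227, 0.23994098603725433), (0.13041888177394867, 0.19508063793182373), 6.216626167297363)
angle pts 328
top fit [0.08652858 0.630767  ] at y=-.115 0.6208162124823401 y -0.20407586594062402 -0.006822877404180031 zmax 0.044595753881193564 res 0.0014741433193360659
0.012 49 [0.6204 0.6217 0.6229]
0.018 46 [0.6209 0.6217 0.6227]
0.024 51 [0.6209 0.6218 0.6229]
0.03 48 [0.6207 0.6218 0.6228]
0.036 111 [0.6179 0.6203 0.6226]
0.042 23 [0.6193 0.6214 0.6229]
mag [ 0.63744026 -0.19208999] [ 0.67485958 -0.03902021]
side bar 5 [0.2482 0.2567 0.0409] mid [0.2488 0.255 ] len 0.034 yaw 0.3495
rect ((0.2542897164821625, 0.2386016547679901), (0.08964001387357712, 0.1439165323972702), 14.168488502502441)
angle pts 152
top fit [0.0805893  0.62905565] at y=-.115 0.6197878837045074 y -0.20482654086354496 -0.004891823062949757 zmax 0.049308977873281874 res 0.002791499813297252
0.012 21 [0.6176 0.619  0.6199]
0.018 23 [0.6175 0.6188 0.6387]
0.024 19 [0.6177 0.6185 0.6416]
0.03 23 [0.6177 0.6184 0.6206]
0.036 45 [0.6181 0.62   0.6225]
0.042 20 [0.6177 0.6199 0.6219]
mag [ 0.63700933 -0.19249196] [ 0.67477487 -0.04088617]
```

View pics/crop1.png

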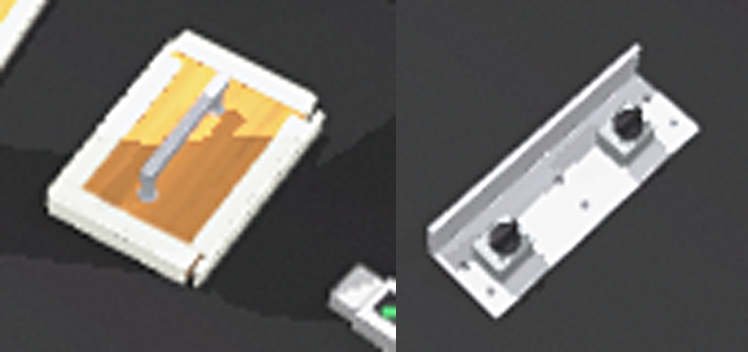

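The crop confirms it: the wooden front with the white rim and its two loose strips (at crop right, long; crop upper right, short). The angle's upright is on the robot side, with the magnets behind it. Moving to above the handle.

Request:
move_arm([
  {"translation":[0.02,-0.043,-0.008],"delta_rot":[0,0,-0.125]},
  {"translation":[0.02,-0.043,-0.008],"delta_rot":[0,0,-0.125]},
  {"translation":[0.02,-0.043,-0.008],"delta_rot":[0,0,-0.125]},
  {"translation":[0.02,-0.043,-0.008],"delta_rot":[0,0,-0.125]},
  {"translation":[0.02,-0.043,-0.008],"delta_rot":[0,0,-0.125]},
  {"translation":[0.02,-0.043,-0.008],"delta_rot":[0,0,-0.125]},
  {"translation":[0.02,-0.043,-0.008],"delta_rot":[0,0,-0.125]},
  {"translation":[0.02,-0.043,-0.008],"delta_rot":[0,0,-0.125]},
], claw=60, force=50)

```text
t: 1.9
tool_pos: [0.4565, 0.2611, 0.1667]
eef_rot: [2.195, 1.57, 0.736]
ft_force: [1.0, 1.1, -1.0]
opening: 0.0665
```

```bash
cat >> h.py <<'E'
from scipy.spatial.transform import Rotation as Ro
def st():
    s=ctrl.read_state(); R=Ro.from_euler('xyz',s['eef_rot']).as_matrix()
    print('t',round(s['t'],2),'tcp',np.round(s['tool_pos'],4),'down',R[:,0].round(3),'jawyaw',np.arctan2(R[1,1],R[0,1]).round(4),'F',np.round(s['ft_force'],1),'T',np.round(s['ft_torque'],2),'op',round(s['opening'],4)); return s
def bar(w):
    b=w[(w[:,2]>0.042)&(w[:,2]<.056)]; r=cv2.minAreaRect(b[:,:2].astype(np.float32))
    o=b[:,:2].mean(0); u=np.linalg.svd(b[:,:2]-o)[2][0]; u*=np.sign(u[1]) if abs(u[1])>.5 else -np.sign(u[0])*-1
    q=(b[:,:2]-o)@u; n=np.array([u[1],-u[0]]); p=(b[:,:2]-o)@n
    print('bar n',len(b),'mid',(o+u*(q.max()+q.min())/2+n*(p.max()+p.min())/2).round(4),'len',np.ptp(q).round(4),'wid',np.ptp(p).round(4),'z',np.median(b[:,2]).round(4),'yaw',np.arctan2(-u[0],u[1]).round(4))
E
python3 - <<'E'
from h import *
st(); c=viewer.read_camera('wrist'); W=world(c); save(c,'w1.png')
for t in ['handle']:
  for d in cut_out(c,t)[:2]:
    w=W[cv2.dilate(d['pixels'].astype(np.uint8),np.ones((5,5)))>0]; print(d['p'],d['pixel']); bar(w[~np.isnan(w[:,0])])
E
```

```text
t 1.9 tcp [0.4565 0.2611 0.1667] down [ 0.001  0.001 -1.   ] jawyaw 0.1122 F [ 1.   1.1 -1. ] T [-0.05 -0.03 -0.01] op 0.0665
0.85 [201.8, 280.3]
bar n 1038 mid [0.4597 0.2387] len 0.1107 wid 0.0096 z 0.0495 yaw 0.1212
0.67 [193.4, 86.7]h.py:17: RuntimeWarning: Mean of empty slice.
  o=b[:,:2].mean(0); u=np.linalg.svd(b[:,:2]-o)[2][0]; u*=np.sign(u[1]) if abs(u[1])>.5 else -np.sign(u[0])*-1
  ret = um.true_divide(
Traceback (most recent call last):
  File "h.py", line 19, in bar
    print('bar n',len(b),'mid',(o+u*(q.max()+q.min())/2+n*(p.max()+p.min())/2).round(4),'len',np.ptp(q).round(4),'wid',np.ptp(p).round(4),'z',np.median(b[:,2]).round(4),'yaw',np.arctan2(-u[0],u[1]).round(4))
                                     ~~~~~^^
ValueError: zero-size array to reduction operation maximum which has no identity
```

View pics/w1.png

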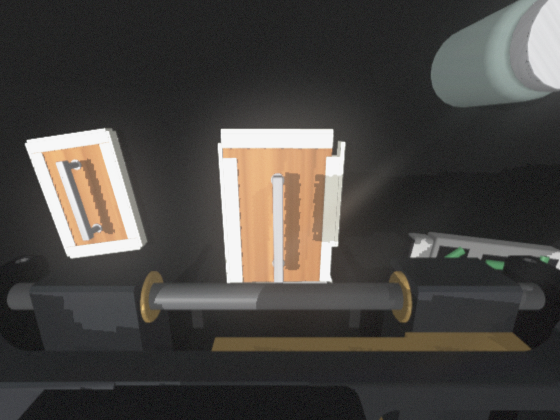

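The wrist image shows the front centred at about (205,278), with the bar vertical in view from (175,277) down and its long strip crooked at right (195,337). Scene and wrist agree on the handle within 4 mm. Descending.

Request:
move_arm([
  {"translation":[0.0055,-0.025,-0.0085],"delta_rot":[0,0,0.009]},
  {"translation":[0,0,-0.025],"delta_rot":[0,0,0]},
  {"translation":[0,0,-0.025],"delta_rot":[0,0,0]},
  {"translation":[0,0,-0.025],"delta_rot":[0,0,0]},
  {"translation":[0,0,-0.02],"delta_rot":[0,0,0]},
  {"translation":[0,0,-0.02],"delta_rot":[0,0,0]},
  {"translation":[0,0,-0.01],"delta_rot":[0,0,0]},
  {"translation":[0,0,0],"delta_rot":[0,0,0]},
])

```text
t: 2.8
tool_pos: [0.4606, 0.2377, 0.0321]
eef_rot: [-1.198, 1.568, -2.642]
ft_force: [0.0, -0.5, -0.7]
opening: 0.0663
```

Request:
move_arm([
  {"translation":[0,0,0],"delta_rot":[0,0,0]},
  {"translation":[0,0,0],"delta_rot":[0,0,0]},
  {"translation":[0,0,0],"delta_rot":[0,0,0]},
  {"translation":[0,0,0],"delta_rot":[0,0,0]},
  {"translation":[0,0,0],"delta_rot":[0,0,0]},
  {"translation":[0,0,0],"delta_rot":[0,0,0]},
  {"translation":[0,0,0],"delta_rot":[0,0,0]},
  {"translation":[0,0,0],"delta_rot":[0,0,0]},
], claw=255, force=50)

```text
t: 3.6
tool_pos: [0.4613, 0.2377, 0.0331]
eef_rot: [2.352, 1.571, 0.907]
ft_force: [0.3, -0.1, 0.2]
opening: 0.0103
```

Run:
```python
from h import *
st()
```

```text
t 3.6 tcp [0.4613 0.2377 0.0331] down [ 0.  0. -1.] jawyaw 0.126 F [ 0.3 -0.1  0.2] T [-0.06  0.07 -0.01] op 0.0103
```

Gripped at 10.3 mm, the bar's width. Lifting slightly and carrying it to in front of the angle, long strip toward the face.

Request:
move_arm([
  {"translation":[0,0,0.008],"delta_rot":[0,0,0]},
  {"translation":[0,0,0.007],"delta_rot":[0,0,0]},
  {"translation":[0.002,-0.015,0],"delta_rot":[0,0,0]},
  {"translation":[0.003,-0.028,0],"delta_rot":[0,0,-0.02]},
  {"translation":[0.005,-0.032,0],"delta_rot":[0,0,-0.02]},
  {"translation":[0.005,-0.032,0],"delta_rot":[0,0,-0.02]},
  {"translation":[0.005,-0.032,0],"delta_rot":[0,0,-0.02]},
  {"translation":[0.005,-0.032,0],"delta_rot":[0,0,-0.02]},
])

```text
t: 4.4
tool_pos: [0.486, 0.0641, 0.0482]
eef_rot: [-0.45, 1.57, -1.996]
ft_force: [0.7, -0.1, -3.2]
opening: 0.0096
```

Request:
move_arm([
  {"translation":[0.005,-0.032,0],"delta_rot":[0,0,-0.02]},
  {"translation":[0.005,-0.032,0],"delta_rot":[0,0,-0.02]},
  {"translation":[0.005,-0.032,0],"delta_rot":[0,0,-0.02]},
  {"translation":[0.005,-0.032,0],"delta_rot":[0,0,-0.02]},
  {"translation":[0.004,-0.025,0],"delta_rot":[0,0,-0.02]},
  {"translation":[0,-0.008,0],"delta_rot":[0,0,-0.006]},
  {"translation":[0,0,0],"delta_rot":[0,0,0]},
  {"translation":[0,0,0],"delta_rot":[0,0,0]},
])

```text
t: 5.2
tool_pos: [0.5097, -0.0933, 0.0479]
eef_rot: [-2.308, 1.569, 2.325]
ft_force: [0.2, -0.3, -2.6]
opening: 0.0092
```

Run:
```python
from h import *
st()
c=viewer.read_camera('wrist'); save(c,'w2.png'); W=world(c)
roi=(W[...,0]>.57)&(W[...,0]<.72)&(W[...,1]>-.28)&(W[...,1]<.05)&(W[...,2]>.01)&(W[...,2]<.06)
A=W[roi]; f=A[A[:,0]<.637]; print(len(A),len(f))
if len(f)>20:
    for z0 in np.arange(.012,.045,.006):
        g=f[(f[:,2]>=z0)&(f[:,2]<z0+.006)]
        if len(g)>10:
            k=np.polyfit(g[:,1],g[:,0],1); print(z0.round(3),len(g),k.round(4),np.polyval(k,-.105).round(4),np.std(g[:,0]-np.polyval(k,g[:,1])).round(4),g[:,1].min().round(3),g[:,1].max().round(3))
c=viewer.read_camera('scene'); save(c,'s2.png')
a=cv2.cvtColor(c['pixels'],3 if 0 else cv2.COLOR_RGB2BGR)[190:330,210:370]; b=cv2.imread('pics/w2.png')
cv2.imwrite('pics/c2.png',np.hstack([cv2.resize(a,(400,350),interpolation=2),cv2.resize(b,(400,350))]))
```

```text
t 5.2 tcp [ 0.5097 -0.0933  0.0479] down [-0.001  0.001 -1.   ] jawyaw -0.0789 F [ 0.2 -0.3 -2.6] T [-0.02  0.13 -0.04] op 0.0092
16427 11460
0.012 1397 [-0.0151  0.6198] 0.6214 0.0092 -0.189 -0.004
0.018 1598 [-0.0425  0.616 ] 0.6204 0.0119 -0.188 -0.004
0.024 1724 [-0.0479  0.6155] 0.6206 0.0119 -0.185 -0.004
0.03 3590 [-0.1163  0.5874] 0.5996 0.0224 -0.18 0.0
0.036 2763 [0.0881 0.6276] 0.6184 0.0024 -0.172 -0.004
0.042 21 [0.104  0.6281] 0.6172 0.0011 -0.097 -0.006
```

View pics/c2.png

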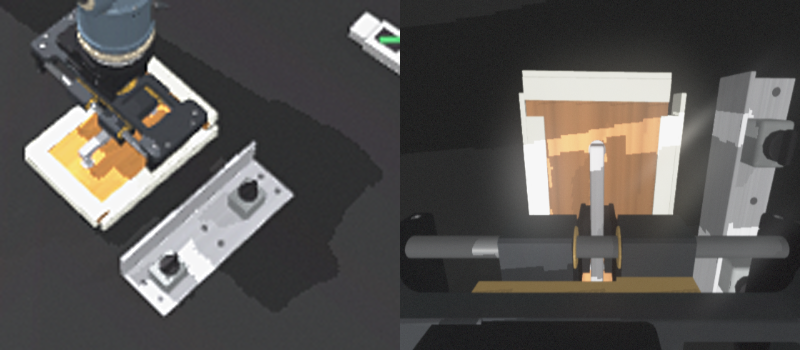

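The front hangs level before the angle, with about 40 mm gap. In the wrist view (right half) the upright's front face is at column ~720–750. Now a robust fit of the face, bar yaw and strips.

Run:
```python
from h import *
st()
c=viewer.read_camera('wrist'); W=world(c); 
d=cut_out(c,'handle')[0]; w=W[d['pixels']]
# bar
B=w[(w[:,2]>.055)&(w[:,2]<.072)]; B=B[np.abs(B[:,0]-.515)<.02]
o=np.median(B[:,:2],0); k=np.polyfit(B[:,1],B[:,0],1); print('bar',len(B),'dx/dy',k.round(4),'y',B[:,1].min().round(3),B[:,1].max().round(3),'z',np.median(B[:,2]).round(4))
P=W.reshape(-1,3); P=P[~np.isnan(P[:,0])]
F=P[(P[:,0]>.59)&(P[:,0]<.635)&(P[:,1]>-.21)&(P[:,1]<.0)&(P[:,2]>.01)&(P[:,2]<.038)]
lo=[]
for y in np.arange(-.2,0,.006):
    g=F[(F[:,1]>=y)&(F[:,1]<y+.006)]
    if len(g)>30:
        h,e=np.histogram(g[:,0],np.arange(.59,.636,.0015)); i=np.argmax(h); lo.append((g[:,1].mean(),g[np.abs(g[:,0]-e[i]-.00075)<.002,0].mean(),h[i],len(g)))
lo=np.array(lo); print(lo.round(4)[::3]); k=np.polyfit(lo[:,1-1],lo[:,1],1)
for _ in range(4):
    r=lo[:,1]-np.polyval(k,lo[:,0]); ok=np.abs(r)<max(.001,1.5*np.median(np.abs(r))); k=np.polyfit(lo[ok,0],lo[ok,1],1)
print('face',k.round(4),'x at -.105',np.polyval(k,-.105).round(4),ok.sum(),len(ok))
for t in ['long_strip','short_strip']:
    for d in cut_out(c,t)[:1]:
        w=W[d['pixels']]; w=w[~np.isnan(w[:,0])]; print(t,d['p'],np.percentile(w,[2,50,98],axis=0).round(4).tolist())
```

```text
t 5.3 tcp [ 0.51   -0.0925  0.0479] down [-0.001  0.001 -1.   ] jawyaw -0.0774 F [ 0.  -0.4 -2.3] T [-0.12  0.02  0.01] op 0.0093
bar 2624 dx/dy [0.0778 0.516 ] y -0.129 -0.036 z 0.0644
[[-1.842e-01  6.344e-01  6.400e+01  7.100e+01]
 [-1.671e-01  6.119e-01  1.560e+02  1.740e+02]
 [-1.492e-01  6.135e-01  1.010e+02  1.080e+02]
 [-1.188e-01  6.162e-01  1.640e+02  1.750e+02]
 [-1.009e-01  6.178e-01  2.100e+02  2.260e+02]
 [-8.300e-02  6.194e-01  2.180e+02  2.350e+02]
 [-6.500e-02  6.210e-01  2.190e+02  2.560e+02]
 [-4.700e-02  6.226e-01  2.370e+02  2.760e+02]
 [-2.900e-02  6.242e-01  2.260e+02  3.080e+02]
 [-1.100e-02  6.258e-01  2.370e+02  3.380e+02]]
face [0.0889 0.6268] x at -.105 0.6174 27 29
long_strip 0.88 [[0.5598, -0.0958, 0.0208], [0.5712, -0.0537, 0.0343], [0.5817, -0.0141, 0.0357]]
short_strip 0.77 [[0.4621, -0.014, 0.033], [0.5157, -0.0026, 0.0345], [0.5692, 0.0085, 0.0359]]
```

Face yaw is −0.089, bar yaw −0.078, so I turn −0.011. Gap to home is about 49 mm; approaching by 30 mm.

Request:
move_arm([
  {"translation":[0,0,-0.006],"delta_rot":[0,0,-0.011]},
  {"translation":[0,0,-0.006],"delta_rot":[0,0,0]},
  {"translation":[0,0,-0.003],"delta_rot":[0,0,0]},
  {"translation":[0.008,-0.0007,0],"delta_rot":[0,0,0]},
  {"translation":[0.008,-0.0007,0],"delta_rot":[0,0,0]},
  {"translation":[0.008,-0.0007,0],"delta_rot":[0,0,0]},
  {"translation":[0.006,-0.0006,0],"delta_rot":[0,0,0]},
  {"translation":[0,0,0],"delta_rot":[0,0,0]},
])

```text
t: 6.3
tool_pos: [0.5423, -0.0972, 0.0331]
eef_rot: [1.447, 1.568, -0.215]
ft_force: [1.8, 0.3, -0.9]
opening: 0.0091
```

Run:
```python
from h import *
st()
```

```text
t 6.3 tcp [ 0.5423 -0.0972  0.0331] down [ 0.003 -0.001 -1.   ] jawyaw -0.0909 F [ 1.8  0.3 -0.9] T [-0.09 -0.13 -0.03] op 0.0091
```

Request:
move_arm([
  {"translation":[0.001,-0.0001,0],"delta_rot":[0,0,0]},
  {"translation":[0.001,-0.0001,0],"delta_rot":[0,0,0]},
  {"translation":[0.001,-0.0001,0],"delta_rot":[0,0,0]},
  {"translation":[0.001,-0.0001,0],"delta_rot":[0,0,0]},
  {"translation":[0.001,-0.0001,0],"delta_rot":[0,0,0]},
  {"translation":[0.001,-0.0001,0],"delta_rot":[0,0,0]},
  {"translation":[0.001,-0.0001,0],"delta_rot":[0,0,0]},
  {"translation":[0.001,-0.0001,0],"delta_rot":[0,0,0]},
])

```text
t: 7.1
tool_pos: [0.5483, -0.0978, 0.0331]
eef_rot: [-1.884, 1.571, 2.738]
ft_force: [-3.5, -0.0, 3.0]
opening: 0.0091
```

Run:
```python
from h import *
st()
```

```text
t 7.1 tcp [ 0.5483 -0.0978  0.0331] down [-0.  0. -1.] jawyaw -0.091 F [-3.5 -0.   3. ] T [-0.03  0.68  0.07] op 0.0091
```

Request:
move_arm([
  {"translation":[0.001,-0.0001,0],"delta_rot":[0,0,0]},
  {"translation":[0.001,-0.0001,0],"delta_rot":[0,0,0]},
  {"translation":[0.001,-0.0001,0],"delta_rot":[0,0,0]},
  {"translation":[0.001,-0.0001,0],"delta_rot":[0,0,0]},
  {"translation":[0.001,-0.0001,0],"delta_rot":[0,0,0]},
  {"translation":[0.001,-0.0001,0],"delta_rot":[0,0,0]},
  {"translation":[0,0,0],"delta_rot":[0,0,0]},
  {"translation":[0,0,0],"delta_rot":[0,0,0]},
])

```text
t: 7.9
tool_pos: [0.5515, -0.0985, 0.033]
eef_rot: [-1.636, 1.565, 2.986]
ft_force: [-9.7, 0.1, 10.5]
opening: 0.0095
```

Run:
```python
from h import *
st()
```

```text
t 7.9 tcp [ 0.5515 -0.0985  0.033 ] down [-0.006  0.001 -1.   ] jawyaw -0.0908 F [-9.7  0.1 10.5] T [0.03 2.08 0.15] op 0.0095
```

Request:
move_arm([
  {"translation":[0.001,-0.0001,0],"delta_rot":[0,0,0]},
  {"translation":[0.001,-0.0001,0],"delta_rot":[0,0,0]},
  {"translation":[0.001,-0.0001,0],"delta_rot":[0,0,0]},
  {"translation":[0.001,-0.0001,0],"delta_rot":[0,0,0]},
  {"translation":[0.001,-0.0001,0],"delta_rot":[0,0,0]},
  {"translation":[0.001,-0.0001,0],"delta_rot":[0,0,0]},
  {"translation":[0,0,0],"delta_rot":[0,0,0]},
  {"translation":[0,0,0],"delta_rot":[0,0,0]},
])

```text
t: 8.7
tool_pos: [0.555, -0.0993, 0.033]
eef_rot: [-1.62, 1.56, 3.002]
ft_force: [-14.7, 0.9, 16.1]
opening: 0.0094
```

Run:
```python
from h import *
st()
```

```text
t 8.7 tcp [ 0.555  -0.0993  0.033 ] down [-0.011  0.002 -1.   ] jawyaw -0.0907 F [-14.7   0.9  16.1] T [-0.03  3.17  0.25] op 0.0094
```

Request:
move_arm([
  {"translation":[0.001,-0.0001,0],"delta_rot":[0,0,0]},
  {"translation":[0.001,-0.0001,0],"delta_rot":[0,0,0]},
  {"translation":[0.001,-0.0001,0],"delta_rot":[0,0,0]},
  {"translation":[0.001,-0.0001,0],"delta_rot":[0,0,0]},
  {"translation":[0.001,-0.0001,0],"delta_rot":[0,0,0]},
  {"translation":[0.001,-0.0001,0],"delta_rot":[0,0,0]},
  {"translation":[0,0,0],"delta_rot":[0,0,0]},
  {"translation":[0,0,0],"delta_rot":[0,0,0]},
])

```text
t: 9.5
tool_pos: [0.5583, -0.0993, 0.033]
eef_rot: [-1.671, 1.554, 2.951]
ft_force: [-20.7, 1.4, 23.0]
opening: 0.009
```

Run:
```python
from h import *
st()
```

```text
t 9.5 tcp [ 0.5583 -0.0993  0.033 ] down [-0.017  0.003 -1.   ] jawyaw -0.0909 F [-20.7   1.4  23. ] T [0.26 4.39 0.24] op 0.009
```

The front pitches nose-down slightly (0.017 rad) as the force builds. I level it with a counter-turn while continuing.

Request:
move_arm([
  {"translation":[0,0,0.0003],"delta_rot":[0,-0.006,0]},
  {"translation":[0,0,0.0003],"delta_rot":[0,-0.006,0]},
  {"translation":[0,0,0.0003],"delta_rot":[0,-0.006,0]},
  {"translation":[0.001,-0.0001,0],"delta_rot":[0,-0.003,0]},
  {"translation":[0.001,-0.0001,0],"delta_rot":[0,0,0]},
  {"translation":[0.001,-0.0001,0],"delta_rot":[0,0,0]},
  {"translation":[0,0,0],"delta_rot":[0,0,0]},
  {"translation":[0,0,0],"delta_rot":[0,0,0]},
])

```text
t: 10.3
tool_pos: [0.5588, -0.0991, 0.033]
eef_rot: [-2.819, 1.566, 1.803]
ft_force: [-25.3, 2.0, 21.9]
opening: 0.0095
```

Run:
```python
from h import *
st()
c=viewer.read_camera('wrist'); save(c,'w3.png'); W=world(c); np.save('w3.npy',W)
d=cut_out(c,'handle')[0]; w=W[d['pixels']]
B=w[(w[:,2]>.042)&(w[:,2]<.056)]; B=B[np.abs(B[:,0]-.56)<.02]; k=np.polyfit(B[:,1],B[:,0],1); print('bar',k.round(4),len(B))
for t in ['long_strip','short_strip']:
    for d in cut_out(c,t)[:1]:
        w=W[d['pixels']]; w=w[~np.isnan(w[:,0])]; print(t,d['p'],np.percentile(w,[2,50,98],axis=0).round(4).tolist())
```

```text
t 10.3 tcp [ 0.5588 -0.0991  0.033 ] down [-0.001  0.005 -1.   ] jawyaw -0.0911 F [-25.3   2.   21.9] T [0.37 5.24 0.26] op 0.0095
bar [0.0826 0.5657] 2560
long_strip 0.76 [[0.6018, -0.1025, 0.0177], [0.6124, -0.0628, 0.0195], [0.623, -0.023, 0.0207]]
short_strip 0.86 [[0.5113, -0.0208, 0.018], [0.5639, -0.0092, 0.0195], [0.618, 0.0022, 0.0209]]
```

View pics/w3.png

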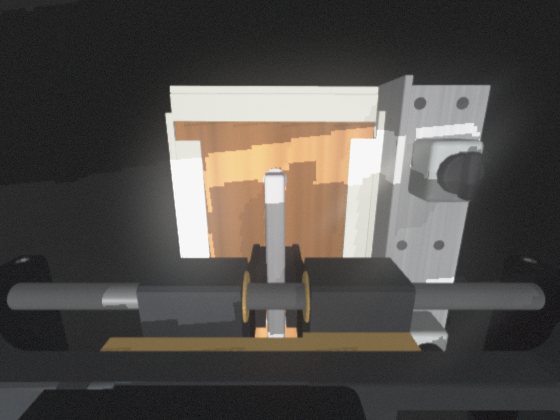

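The wrist view shows the long strip against the upright (row 90–260, col ~375), and the bar is 60.3 mm from the face. The give has stopped. Press a little firmer and rock the yaw slightly under load so both ends bottom.

Request:
move_arm([
  {"translation":[0.0015,-0.0001,0.0005],"delta_rot":[0,-0.004,0]},
  {"translation":[0.0015,-0.0001,0.0005],"delta_rot":[0,0,0]},
  {"translation":[0.0005,0,0],"delta_rot":[0,0,0.01]},
  {"translation":[0.0005,0,0],"delta_rot":[0,0,0.01]},
  {"translation":[0,0,0],"delta_rot":[0,0,0]},
  {"translation":[0,0,0],"delta_rot":[0,0,0]},
  {"translation":[0,0,0],"delta_rot":[0,0,0]},
  {"translation":[0,0,0],"delta_rot":[0,0,0]},
])

```text
t: 11.3
tool_pos: [0.5592, -0.0989, 0.033]
eef_rot: [-2.489, 1.562, 2.15]
ft_force: [-29.7, 3.4, 24.9]
opening: 0.0094
```

Run:
```python
from h import *
st()
```

```text
t 11.3 tcp [ 0.5592 -0.0989  0.033 ] down [-0.005  0.007 -1.   ] jawyaw -0.0734 F [-29.7   3.4  24.9] T [ 0.57  6.4  -0.22] op 0.0094
```

Request:
move_arm([
  {"translation":[0,0,0],"delta_rot":[0,0,-0.01]},
  {"translation":[0,0,0],"delta_rot":[0,0,-0.01]},
  {"translation":[0,0,0],"delta_rot":[0,0,-0.01]},
  {"translation":[0,0,0],"delta_rot":[0,0,-0.01]},
  {"translation":[0,0,0],"delta_rot":[0,0,0]},
  {"translation":[0,0,0],"delta_rot":[0,0,0]},
  {"translation":[0,0,0],"delta_rot":[0,0,0]},
  {"translation":[0,0,0],"delta_rot":[0,0,0]},
])

```text
t: 12.1
tool_pos: [0.5592, -0.0989, 0.033]
eef_rot: [-2.302, 1.564, 2.3]
ft_force: [-28.9, 3.0, 25.7]
opening: 0.0093
```

Run:
```python
from h import *
st()
```

```text
t 12.1 tcp [ 0.5592 -0.0989  0.033 ] down [-0.005  0.005 -1.   ] jawyaw -0.1099 F [-28.9   3.   25.7] T [0.44 6.42 0.43] op 0.0093
```

```bash
cat >> h.py <<'E'
def wr(x0,zt=(.042,.056)):
    c=viewer.read_camera('wrist'); W=world(c); d=cut_out(c,'handle')[0]; m=cv2.dilate(d['pixels'].astype(np.uint8),np.ones((5,5)))>0
    w=W[m]; B=w[(w[:,2]>zt[0])&(w[:,2]<zt[1])]; B=B[np.abs(B[:,0]-x0)<.02]; k=np.polyfit(B[:,1],B[:,0],1); print('bar',k.round(4),len(B),B[:,1].min(),B[:,1].max())
    return c,W
E
python3 - <<'E'
from h import *
c,W=wr(.5575); np.savez('w4.npz',W=W,p=c['pixels'])
# visible long strip and gap profile: heights near the +x edge, in the face frame
yaw=-.0887; n=np.array([np.cos(yaw),np.sin(yaw)]); u=np.array([-n[1],n[0]])
P=W[~np.isnan(W[...,0])]; col=c['pixels'][~np.isnan(W[...,0])].astype(int)
dd=(np.array([.6174,-.105])-P[:,:2])@n; s=P[:,:2]@u
for s0 in np.arange(-.14,.0,.02):
    k=(np.abs(s-s0)<.006)&(P[:,2]>.012)&(P[:,2]<.024)&(dd>-.004)&(dd<.03)
    h=[]
    for a in np.arange(-.002,.026,.002):
        j=k&(dd>=a)&(dd<a+.002); h.append(f"{P[j,2].mean()*1e3:.1f}/{col[j].mean():.0f}" if j.sum() else '--')
    print(s0.round(2),h)
E
```

```text
bar [0.0862 0.5664] 2706 -0.13548119888444787 -0.04268218232437319
-0.14 ['--', '--', '--', '--', '--', '--', '--', '--', '--', '--', '--', '--', '--', '--']
-0.12 ['--', '--', '--', '--', '--', '--', '--', '--', '--', '--', '--', '--', '--', '--']
-0.1 ['--', '--', '--', '--', '--', '--', '--', '--', '--', '--', '--', '--', '--', '--']
-0.08 ['--', '--', '--', '--', '--', '--', '--', '--', '--', '--', '--', '--', '--', '--']
-0.06 ['--', '--', '--', '--', '--', '--', '--', '--', '--', '--', '--', '--', '--', '--']
-0.04 ['21.1/124', '20.2/185', '19.6/209', '19.4/217', '19.5/218', '19.6/218', '19.4/224', '19.4/230', '19.5/230', '19.2/208', '17.6/125', '17.5/125', '17.6/124', '17.6/121']
-0.02 ['21.5/126', '20.1/188', '19.6/211', '19.5/219', '19.5/219', '19.5/219', '19.5/224', '19.5/228', '19.6/228', '19.1/204', '17.6/139', '17.6/137', '17.6/130', '17.4/129']
0.0 ['21.5/168', '20.1/211', '19.5/226', '19.4/230', '19.4/232', '19.5/239', '19.5/244', '19.4/244', '19.6/243', '19.0/224', '17.6/168', '17.7/168', '17.5/162', '17.5/163']
```

Bar yaw is −0.086 (face −0.089) and the bar is 59.9 mm from the face, so the long strip is home and even. Retreat, lift a little, then turn.

Request:
move_arm([
  {"translation":[-0.005,0.0005,0],"delta_rot":[0,0.005,0]},
  {"translation":[-0.01,0.001,0],"delta_rot":[0,0.01,0]},
  {"translation":[-0.012,0.001,0],"delta_rot":[0,0.01,0]},
  {"translation":[-0.014,0.001,0.003],"delta_rot":[0,0,0]},
  {"translation":[-0.014,0.001,0.005],"delta_rot":[0,0,0]},
  {"translation":[-0.014,0,0.005],"delta_rot":[0,0,0]},
  {"translation":[-0.014,0,0.002],"delta_rot":[0,0,0]},
  {"translation":[-0.01,0,0],"delta_rot":[0,0,0]},
])

```text
t: 13.0
tool_pos: [0.4795, -0.0957, 0.0506]
eef_rot: [1.262, 1.57, -0.42]
ft_force: [0.5, 0.5, -3.8]
opening: 0.0093
```

Run:
```python
from h import *
st(); c,W=wr(.48,(.052,.075)); save(c,'w5.png')
for t in ['long_strip','short_strip']:
    d=cut_out(c,t)[0]; w=W[d['pixels']]; w=w[~np.isnan(w[:,0])]; print(t,d['p'],np.percentile(w,[2,50,98],axis=0).round(4).tolist())
```

```text
t 13.0 tcp [ 0.4795 -0.0957  0.0506] down [ 0.001 -0.001 -1.   ] jawyaw -0.1114 F [ 0.5  0.5 -3.8] T [-0.16  0.06  0.01] op 0.0093
bar [0.1103 0.4888] 2781 -0.13355984399753407 -0.03951886915914669Traceback (most recent call last):
  File "<stdin>", line 4, in <module>
IndexError: list index out of range
```

View pics/w5.png

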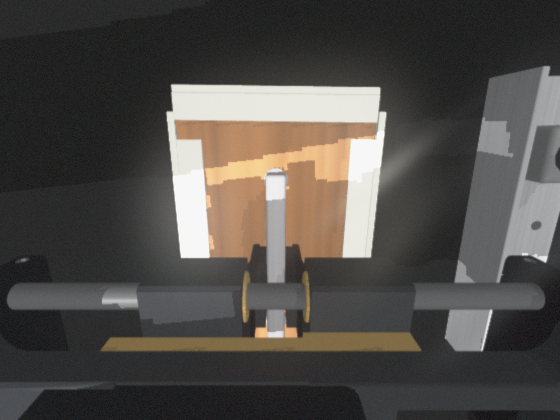

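The long strip's width at right (col 347–380) matches the home strip at left. Now turning −1.549 rad with a higher grip force, ready for pushing along the bar.

Request:
move_arm([
  {"translation":[0,0,0],"delta_rot":[0,0,-0.06]},
  {"translation":[0,0,0],"delta_rot":[0,0,-0.12]},
  {"translation":[0,0,0],"delta_rot":[0,0,-0.14]},
  {"translation":[0,0,0],"delta_rot":[0,0,-0.14]},
  {"translation":[0,0,0],"delta_rot":[0,0,-0.14]},
  {"translation":[0,0,0],"delta_rot":[0,0,-0.14]},
  {"translation":[0,0,0],"delta_rot":[0,0,-0.14]},
  {"translation":[0,0,0],"delta_rot":[0,0,-0.14]},
], force=60)

```text
t: 13.95
tool_pos: [0.4816, -0.0955, 0.0501]
eef_rot: [2.06, 1.569, -0.647]
ft_force: [-0.4, -0.1, -3.1]
opening: 0.0095
```

Request:
move_arm([
  {"translation":[0,0,0],"delta_rot":[0,0,-0.14]},
  {"translation":[0,0,0],"delta_rot":[0,0,-0.14]},
  {"translation":[0,0,0],"delta_rot":[0,0,-0.14]},
  {"translation":[0,0,0],"delta_rot":[0,0,-0.109]},
  {"translation":[0.005,0,0],"delta_rot":[0,0,0]},
  {"translation":[0.005,0,0],"delta_rot":[0,0,0]},
  {"translation":[0,0,0],"delta_rot":[0,0,0]},
  {"translation":[0,0,0],"delta_rot":[0,0,0]},
])

```text
t: 14.75
tool_pos: [0.4907, -0.0956, 0.05]
eef_rot: [0.264, 1.571, -2.965]
ft_force: [0.4, 0.2, -3.8]
opening: 0.0096
```

```bash
cat >> h.py <<'E'
def wr2(y0,zt):
    c=viewer.read_camera('wrist'); W=world(c); d=cut_out(c,'handle')[0]; m=cv2.dilate(d['pixels'].astype(np.uint8),np.ones((5,5)))>0
    w=W[m]; B=w[(w[:,2]>zt[0])&(w[:,2]<zt[1])]; B=B[np.abs(B[:,1]-y0)<.02]; k=np.polyfit(B[:,0],B[:,1],1); print('bar dy/dx',k.round(4),len(B),'x',B[:,0].min().round(4),B[:,0].max().round(4))
    P=W.reshape(-1,3); P=P[~np.isnan(P[:,0])]
    F=P[(P[:,0]>.59)&(P[:,0]<.635)&(P[:,1]>-.21)&(P[:,1]<.0)&(P[:,2]>.024)&(P[:,2]<.038)]; lo=[]
    for y in np.arange(-.2,0,.006):
        g=F[(F[:,1]>=y)&(F[:,1]<y+.006)]
        if len(g)>20:
            h,e=np.histogram(g[:,0],np.arange(.59,.636,.0015)); i=np.argmax(h); lo.append((g[:,1].mean(),g[np.abs(g[:,0]-e[i]-.00075)<.002,0].mean()))
    lo=np.array(lo)
    if len(lo)>5:
        k=np.polyfit(lo[:,0],lo[:,1],1)
        for _ in range(4):
            r=lo[:,1]-np.polyval(k,lo[:,0]); ok=np.abs(r)<max(.001,1.5*np.median(np.abs(r))); k=np.polyfit(lo[ok,0],lo[ok,1],1)
        print('face',k.round(4),'x at -.105',np.polyval(k,-.105).round(4),ok.sum(),len(ok),lo[ok,0].min(),lo[ok,0].max())
    return c,W
E
python3 - <<'E'
from h import *
st(); c,W=wr2(-.096,(.056,.075)); save(c,'w6.png')
for t in ['long_strip','short_strip']:
    for d in cut_out(c,t)[:1]:
        w=W[d['pixels']]; w=w[~np.isnan(w[:,0])]; print(t,d['p'],np.percentile(w,[2,50,98],axis=0).round(4).tolist())
E
```

```text
t 14.75 tcp [ 0.4907 -0.0956  0.05  ] down [-0. -0. -1.] jawyaw -1.6588 F [ 0.4  0.2 -3.8] T [-0.04  0.17  0.02] op 0.0096
bar dy/dx [-0.0875 -0.0532] 2748 x 0.4532 0.5463
face [0.0888 0.627 ] x at -.105 0.6177 33 33 -0.19692409600751942 -0.006140109802842908
long_strip 0.74 [[0.4866, -0.1618, 0.0347], [0.5259, -0.1508, 0.0364], [0.5651, -0.1398, 0.0378]]
short_strip 0.93 [[0.5682, -0.1572, 0.0349], [0.5799, -0.1039, 0.0364], [0.5915, -0.0508, 0.0377]]
```

View pics/w6.png

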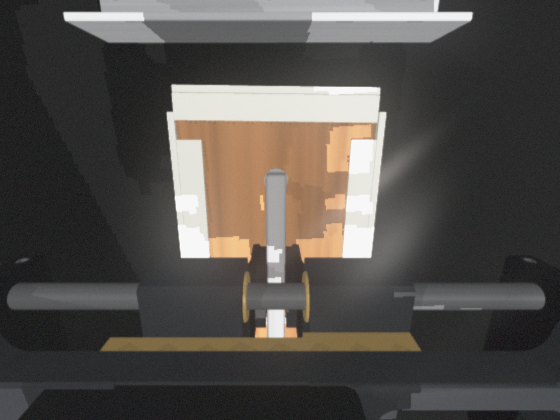

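The short strip faces the upright, parallel within 0.0015 rad, 37.5 mm to home. Lower and approach 20 mm.

Request:
move_arm([
  {"translation":[0,0,-0.006],"delta_rot":[0,0,0]},
  {"translation":[0,0,-0.006],"delta_rot":[0,0,0]},
  {"translation":[0,0,-0.003],"delta_rot":[0,0,0]},
  {"translation":[0,0,-0.0018],"delta_rot":[0,0,0]},
  {"translation":[0.007,-0.0006,0],"delta_rot":[0,0,0]},
  {"translation":[0.007,-0.0006,0],"delta_rot":[0,0,0]},
  {"translation":[0.006,-0.0006,0],"delta_rot":[0,0,0]},
  {"translation":[0,0,0],"delta_rot":[0,0,0]},
])

```text
t: 15.75
tool_pos: [0.5119, -0.0975, 0.0332]
eef_rot: [2.523, 1.57, -0.707]
ft_force: [-0.0, -0.1, -3.1]
opening: 0.0094
```

Request:
move_arm([
  {"translation":[0.001,-0.0001,0],"delta_rot":[0,0,0]},
  {"translation":[0.001,-0.0001,0],"delta_rot":[0,0,0]},
  {"translation":[0.001,-0.0001,0],"delta_rot":[0,0,0]},
  {"translation":[0.001,-0.0001,0],"delta_rot":[0,0,0]},
  {"translation":[0.001,-0.0001,0],"delta_rot":[0,0,0]},
  {"translation":[0.001,-0.0001,0],"delta_rot":[0,0,0]},
  {"translation":[0.001,-0.0001,0],"delta_rot":[0,0,0]},
  {"translation":[0.001,-0.0001,0],"delta_rot":[0,0,0]},
])

```text
t: 16.55
tool_pos: [0.5185, -0.0982, 0.0332]
eef_rot: [0.245, 1.57, -2.985]
ft_force: [-0.6, -0.0, -3.1]
opening: 0.0092
```

Run:
```python
from h import *
st()
```

```text
t 16.55 tcp [ 0.5185 -0.0982  0.0332] down [-0. -0. -1.] jawyaw -1.66 F [-0.6 -0.  -3.1] T [-0.03  0.16 -0.05] op 0.0092
```

Request:
move_arm([
  {"translation":[0.001,-0.0001,-0.0003],"delta_rot":[0,0,0]},
  {"translation":[0.001,-0.0001,-0.0003],"delta_rot":[0,0,0]},
  {"translation":[0.001,-0.0001,0],"delta_rot":[0,0,0]},
  {"translation":[0.001,-0.0001,0],"delta_rot":[0,0,0]},
  {"translation":[0.001,-0.0001,0],"delta_rot":[0,0,0]},
  {"translation":[0.001,-0.0001,0],"delta_rot":[0,0,0]},
  {"translation":[0.001,-0.0001,0],"delta_rot":[0,0,0]},
  {"translation":[0.001,-0.0001,0],"delta_rot":[0,0,0]},
])

```text
t: 17.35
tool_pos: [0.5197, -0.0985, 0.033]
eef_rot: [-0.319, 1.556, 2.733]
ft_force: [-18.1, 1.9, 22.5]
opening: 0.0093
```

Run:
```python
from h import *
st()
```

```text
t 17.35 tcp [ 0.5197 -0.0985  0.033 ] down [-0.013  0.006 -1.   ] jawyaw -1.6607 F [-18.1   1.9  22.5] T [0.51 3.88 0.07] op 0.0093
```

Fz 22 N shows it is nosing into the table. Level it and unload the table before going on.

Request:
move_arm([
  {"translation":[0,0,0.0005],"delta_rot":[0,-0.006,0]},
  {"translation":[0,0,0.0005],"delta_rot":[0,-0.006,0]},
  {"translation":[0,0,0.0005],"delta_rot":[0,-0.006,0]},
  {"translation":[0,0,0.0005],"delta_rot":[0,-0.004,0]},
  {"translation":[0.001,-0.0001,0],"delta_rot":[0,0,0]},
  {"translation":[0.001,-0.0001,0],"delta_rot":[0,0,0]},
  {"translation":[0,0,0],"delta_rot":[0,0,0]},
  {"translation":[0,0,0],"delta_rot":[0,0,0]},
])

```text
t: 18.15
tool_pos: [0.5216, -0.0988, 0.0331]
eef_rot: [-2.686, 1.562, 0.366]
ft_force: [-13.0, 0.2, 3.0]
opening: 0.009
```

Run:
```python
from h import *
st(); c,W=wr2(-.098,(.042,.056))
```

```text
t 18.15 tcp [ 0.5216 -0.0988  0.0331] down [ 0.009  0.003 -1.   ] jawyaw -1.6602 F [-13.    0.2   3. ] T [-0.03  2.82  0.09] op 0.009
bar dy/dx [-0.0865 -0.0543] 2716 x 0.4844 0.5771
face [0.0888 0.627 ] x at -.105 0.6177 33 33 -0.19707402284549247 -0.006213221738704217
```

Fz is down to 3 N and the strip is sliding at 13 N. Bar end x 0.577 → centre 0.521, about 7 mm still to go. Continuing level.

Request:
move_arm([
  {"translation":[0.001,-0.0001,0],"delta_rot":[0,0,0]},
  {"translation":[0.001,-0.0001,0],"delta_rot":[0,0,0]},
  {"translation":[0.001,-0.0001,0],"delta_rot":[0,0,0]},
  {"translation":[0.001,-0.0001,0],"delta_rot":[0,0,0]},
  {"translation":[0.001,-0.0001,0],"delta_rot":[0,0,0]},
  {"translation":[0,0,0],"delta_rot":[0,0,0]},
  {"translation":[0,0,0],"delta_rot":[0,0,0]},
  {"translation":[0,0,0],"delta_rot":[0,0,0]},
])

```text
t: 19.05
tool_pos: [0.5267, -0.0993, 0.0331]
eef_rot: [-2.683, 1.562, 0.37]
ft_force: [-11.3, -0.9, 3.8]
opening: 0.0091
```

Run:
```python
from h import *
st()
```

```text
t 19.05 tcp [ 0.5267 -0.0993  0.0331] down [ 0.009  0.003 -1.   ] jawyaw -1.6601 F [-11.3  -0.9   3.8] T [-0.    2.82  0.09] op 0.0091
```

Request:
move_arm([
  {"translation":[0.001,-0.0001,0],"delta_rot":[0,0,0]},
  {"translation":[0.001,-0.0001,0],"delta_rot":[0,0,0]},
  {"translation":[0.001,-0.0001,0],"delta_rot":[0,0,0]},
  {"translation":[0.001,-0.0001,0],"delta_rot":[0,0,0]},
  {"translation":[0.001,-0.0001,0],"delta_rot":[0,0,0]},
  {"translation":[0,0,0],"delta_rot":[0,0,0]},
  {"translation":[0,0,0],"delta_rot":[0,0,0]},
  {"translation":[0,0,0],"delta_rot":[0,0,0]},
])

```text
t: 19.85
tool_pos: [0.5285, -0.0994, 0.033]
eef_rot: [-1.876, 1.564, 1.176]
ft_force: [-20.7, 1.3, 12.6]
opening: 0.0092
```

Run:
```python
from h import *
st(); c,W=wr2(-.098,(.042,.056)); save(c,'w7.png')
```

```text
t 19.85 tcp [ 0.5285 -0.0994  0.033 ] down [ 0.003  0.006 -1.   ] jawyaw -1.6605 F [-20.7   1.3  12.6] T [0.23 4.42 0.14] op 0.0092
bar dy/dx [-0.0858 -0.0547] 2711 x 0.4905 0.584
face [0.0888 0.627 ] x at -.105 0.6177 31 32 -0.19712236924442225 -0.011129411077667881
```

It has stopped: 89.8 mm from handle to face. Press a bit firmer, with a small yaw rock.

Request:
move_arm([
  {"translation":[0.001,-0.0001,0.0002],"delta_rot":[0,-0.002,0]},
  {"translation":[0.001,-0.0001,0.0002],"delta_rot":[0,-0.002,0]},
  {"translation":[0.001,-0.0001,0.0002],"delta_rot":[0,-0.002,0]},
  {"translation":[0.001,-0.0001,0.0002],"delta_rot":[0,-0.002,0]},
  {"translation":[0,0,0],"delta_rot":[0,0,0.008]},
  {"translation":[0,0,0],"delta_rot":[0,0,0.007]},
  {"translation":[0,0,0],"delta_rot":[0,0,0]},
  {"translation":[0,0,0],"delta_rot":[0,0,0]},
])

```text
t: 20.75
tool_pos: [0.5287, -0.0993, 0.033]
eef_rot: [-1.828, 1.561, 1.237]
ft_force: [-26.0, 2.3, 16.7]
opening: 0.0093
```

Request:
move_arm([
  {"translation":[0.001,0,0],"delta_rot":[0,0,-0.01]},
  {"translation":[0.001,0,0],"delta_rot":[0,0,-0.01]},
  {"translation":[0,0,0],"delta_rot":[0,0,-0.01]},
  {"translation":[0,0,0],"delta_rot":[0,0,0]},
  {"translation":[0,0,0],"delta_rot":[0,0,0]},
  {"translation":[0,0,0],"delta_rot":[0,0,0.008]},
  {"translation":[0,0,0],"delta_rot":[0,0,0.007]},
  {"translation":[0,0,0],"delta_rot":[0,0,0]},
])

```text
t: 21.55
tool_pos: [0.5287, -0.0993, 0.033]
eef_rot: [-1.413, 1.561, 1.638]
ft_force: [-31.3, 3.6, 22.3]
opening: 0.0094
```

Run:
```python
from h import *
st(); c,W=wr2(-.098,(.042,.056)); save(c,'w8.png')
```

```text
t 21.55 tcp [ 0.5287 -0.0993  0.033 ] down [-0.001  0.01  -1.   ] jawyaw -1.6611 F [-31.3   3.6  22.3] T [0.49 6.82 0.12] op 0.0094
bar dy/dx [-0.0884 -0.053 ] 2726 x 0.4911 0.584
face [0.0889 0.627 ] x at -.105 0.6177 31 32 -0.1969537843586564 -0.011171567120676008
```

Firm (31 N) with no further give, parallel within 0.001 rad. Back off, set down flat and check before releasing.

Request:
move_arm([
  {"translation":[-0.005,0.0004,0],"delta_rot":[0,0.006,0]},
  {"translation":[-0.008,0.0007,0],"delta_rot":[0,0.012,0]},
  {"translation":[-0.008,0.0007,0],"delta_rot":[0,0.012,0]},
  {"translation":[-0.008,0.0007,0],"delta_rot":[0,0,0]},
  {"translation":[-0.008,0.0007,0],"delta_rot":[0,0,0]},
  {"translation":[-0.008,0.0007,0],"delta_rot":[0,0,0]},
  {"translation":[0,0,-0.0012],"delta_rot":[0,0,0]},
  {"translation":[0,0,-0.001],"delta_rot":[0,0,0]},
])

```text
t: 22.45
tool_pos: [0.4996, -0.0966, 0.0333]
eef_rot: [3.096, 1.57, -0.135]
ft_force: [0.0, -0.6, -2.8]
opening: 0.009
```

Run:
```python
from h import *
st(); c,W=wr2(-.095,(.042,.056)); save(c,'w9.png')
P=W[~np.isnan(W[...,0])]; T=P[(np.abs(P[:,2]-.019)<.004)&(P[:,0]>.50)&(P[:,0]<.606)&(P[:,1]>-.2)&(P[:,1]<0.01)]
# outer edges of rim top in handle frame
yaw=-.0887;n=np.array([np.cos(yaw),np.sin(yaw)]);u=np.array([-n[1],n[0]])
a=T[:,:2]@n; b=T[:,:2]@u
for s in np.arange(b.min()+.008,b.max()-.008,.012):
    k=np.abs(b-s)<.004; print(round(s,3), a[k].max().round(4), end='; ')
print()
for s in np.arange(a.min()+.008,a.max()-.006,.012):
    k=np.abs(a-s)<.004; print(round(s,3), b[k].min().round(4), b[k].max().round(4), end='; ')
```

```text
t 22.45 tcp [ 0.4996 -0.0966  0.0333] down [ 0. -0. -1.] jawyaw -1.66 F [ 0.  -0.6 -2.8] T [-0.01  0.17  0.02] op 0.009
bar dy/dx [-0.0895 -0.0524] 2716 x 0.4622 0.5551
face [0.0889 0.627 ] x at -.105 0.6177 33 33 -0.19693228463189635 -0.0062372635055777245
-0.105 0.5952; -0.093 0.5952; -0.081 0.5952; -0.069 0.5952; -0.057 0.5952; -0.045 0.5958; -0.033 0.5958; -0.021 0.5958; -0.009 0.5958; 
0.512 -0.1126 0.0074; 0.524 -0.1125 0.0075; 0.536 -0.113 0.0078; 0.548 -0.1128 0.0077; 0.56 -0.1132 0.0075; 0.572 -0.1132 0.0077; 0.584 -0.1131 0.0074;
```

View pics/w9.png

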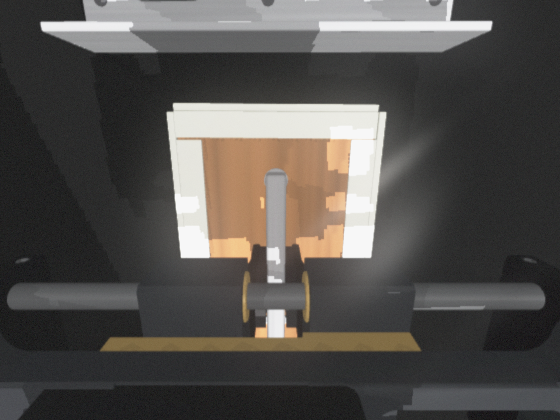

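Every edge looks even: width across the long strips is 120.5 mm throughout, and the short strip's edge is uniform within 0.6 mm and 33.6 mm beyond the bar end (34 expected). Setting down, opening and withdrawing.

Request:
move_arm([
  {"translation":[0,0,-0.0003],"delta_rot":[0,0,0]},
  {"translation":[0,0,-0.0003],"delta_rot":[0,0,0]},
  {"translation":[0,0,-0.0002],"delta_rot":[0,0,0]},
  {"translation":[0,0,0],"delta_rot":[0,0,0]},
  {"translation":[0,0,0],"delta_rot":[0,0,0]},
  {"translation":[0,0,0],"delta_rot":[0,0,0]},
  {"translation":[0,0,0],"delta_rot":[0,0,0]},
  {"translation":[0,0,0],"delta_rot":[0,0,0]},
])

```text
t: 23.35
tool_pos: [0.4999, -0.0967, 0.033]
eef_rot: [-2.308, 1.57, 0.744]
ft_force: [-1.1, 1.6, 5.1]
opening: 0.0093
```

Request:
move_arm([
  {"translation":[0,0,0],"delta_rot":[0,0,0]},
  {"translation":[0,0,0],"delta_rot":[0,0,0]},
  {"translation":[0,0,0],"delta_rot":[0,0,0]},
  {"translation":[0,0,0],"delta_rot":[0,0,0]},
  {"translation":[0,0,0],"delta_rot":[0,0,0]},
  {"translation":[0,0,0],"delta_rot":[0,0,0]},
  {"translation":[0,0,0],"delta_rot":[0,0,0]},
  {"translation":[0,0,0],"delta_rot":[0,0,0]},
], claw=80)

```text
t: 24.15
tool_pos: [0.4993, -0.0967, 0.0324]
eef_rot: [0.312, 1.57, -2.919]
ft_force: [-0.2, 0.4, -0.5]
opening: 0.0582
```

Request:
move_arm([
  {"translation":[0,0,0.01],"delta_rot":[0,0,0]},
  {"translation":[0,0,0.02],"delta_rot":[0,0,0]},
  {"translation":[0,0,0.03],"delta_rot":[0,0,0]},
  {"translation":[0,0,0.03],"delta_rot":[0,0,0]},
  {"translation":[0,0,0.03],"delta_rot":[0,0,0]},
  {"translation":[0,0,0.03],"delta_rot":[0,0,0]},
  {"translation":[0,0,0],"delta_rot":[0,0,0]},
  {"translation":[0,0,0],"delta_rot":[0,0,0]},
])

```text
t: 24.95
tool_pos: [0.4994, -0.0965, 0.183]
eef_rot: [-2.346, 1.57, 0.706]
ft_force: [-0.3, 0.4, -0.7]
opening: 0.06
```

Run:
```python
from h import *
st(); c=viewer.read_camera('wrist'); b=cv2.cvtColor(c['pixels'],cv2.COLOR_RGB2BGR); s=viewer.read_camera('scene'); a=cv2.cvtColor(s['pixels'],cv2.COLOR_RGB2BGR)[110:330,200:440]
cv2.imwrite('pics/f.png',np.hstack([cv2.resize(a,(400,366)),cv2.resize(b,(400,366))]))
W=world(s)
for t in ['magnets','level','jar','runner_a']:
    for d in cut_out(s,t)[:2]:
        w=W[d['pixels']]; w=w[~np.isnan(w[:,0])]; print(t,round(d['p'],2),np.median(w,0).round(3))
W=world(c); P=W[~np.isnan(W[...,0])]; T=P[(np.abs(P[:,2]-.019)<.005)&(P[:,0]>.39)&(P[:,0]<.606)&(P[:,1]>-.2)&(P[:,1]<0.01)]
print(cv2.minAreaRect(T[:,:2].astype(np.float32)))
```

```text
t 24.95 tcp [ 0.4994 -0.0965  0.183 ] down [ 0.001  0.001 -1.   ] jawyaw -1.6597 F [-0.3  0.4 -0.7] T [-0.05  0.21 -0.01] op 0.06
magnets 0.88 [ 0.659 -0.147  0.03 ]
magnets 0.28 [ 0.584 -0.107  0.018]
level 0.7 [0.717 0.212 0.02 ]
jar 0.95 [0.635 0.389 0.088]
runner_a 0.68 [ 0.584 -0.438  0.006]
runner_a 0.67 [ 0.559 -0.531  0.006]
((0.4994415044784546, -0.09691672772169113), (0.12065881490707397, 0.18013781309127808), 84.50862884521484)
```

View pics/f.png

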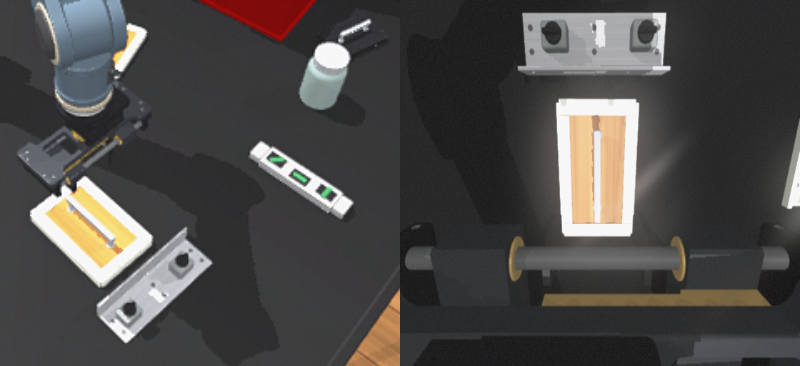

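The front lies flat with the handle up and measures 120.7 × 180.1 mm (nominal 120 × 180). The robot is clear and the bystanders haven't moved. Handing in.

```bash
python3 -c "
from cell import order; print(order.finish_job())"
```

```text
the job is handed in; nothing more can be done
None
```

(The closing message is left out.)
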